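# Lock the crank of a hand mill onto its spindle

## Robot

A 6-joint arm with a two-finger parallel gripper is mounted at the origin on the work surface. World frame = base frame: x ahead of the robot, y to its left, z up, the work surface at z = 0. Lengths are in mm, angles in rad, forces in N, time in s.
With the tool pointing down it reaches from about 275 to 850 mm from the base axis. Payload 5.2 kg.
Tool frame: the origin (TCP) lies at the very end of the fingers, on their centre line; the grasp point (between the pads) lies 19 mm behind it; z points along the fingers, x is the direction in which the jaws open and shut, and the axes are right-handed (so a half turn about z gives the same grasp; the last joint's range is limited). The gripper opens to 85 mm and grips with 20 to 120 N. Pads are 22 mm wide; open, the fingers measure 114 mm over their backs; the gripper's body (76 mm by 85 mm) begins 54 mm behind the grasp point. The pads swing forward as they close: fully open they stand 13 mm farther back than shut.
Start: joints at [-1.529, 0.259, 1.535, -0, 1.348, -0.203], TCP at [133.32, -533.602, 231.31] pointing down, gripper open.
Joint ranges: [-3.14, 3.14], [-0.91, 2.08], [0.19, 2.58], [-1.22, 4.36], [0.22, 2.71], [-3.12, 3.12]. Speed limits (rad/s): [2.57, 2.57, 3.14, 3.14, 3.14, 3.14].

## Interface

Orientations are given as a unit quaternion [x, y, z, w].
In Python, from workcell import status, eyes, bot gives the robot as it stands. The module is installed in compiled form; this text tells all that it offers.
- The arm moves only by the tool move_arm, never from a script. Its arguments are lists of equal length, an entry for each row: "translation": the shift along the tool's x, y, z in m, a list of three; "twist": the turn, a rotation vector about the tool's x, y, z in degrees, a list of three; "fingers": the opening in per cent of the stroke, from 0 (shut) to 100 (fully open). In form: {"translation": [[dx, dy, dz], ...], "twist": [[wx, wy, wz], ...], "fingers": [fingers, ...]}. A call has 1 to 10 rows; each row shifts and turns the commanded pose from where the row before left it, along the tool's axes as they then stand; what a row does not reach is not made up. A row lasts 1/8 s, in which the tool goes at most 62.5 mm and 10.7 degrees, less where a joint would pass 70% of its speed; a pose out of reach is approached as far as the arm can. A call with a gripper value outside its range is refused whole. The fingers move at their own pace and stop on an object; "force" is the grip in N (left out, the last holds). Time passes only in rows, so rows that do not move let the fingers close. It gives the time, the measured TCP pose, the force and the opening at its end, in the units of the state.
- status.get_state(): the state, without advancing time (a new reading comes with each control period).
- eyes.read_camera(name): name is "side" or "top"; returns a dict with "frame" (480x640x3 uint8, red, green, blue), "z_map" (480x640 float32, mm along the optical axis (not along the pixel's ray), 0 where there is no reading), "fov_y" (degrees; the focal length in pixels is half the picture's height over the tangent of half this angle, whatever the lens; pixels are square), "cx", "cy" (the principal point, pixels), "k1" (the pictures are not rectified: a ray, as slopes to the right and down, at radius r is drawn at 1 + k1 r^2 times it, then the intrinsics apply), "rvec" (rotation vector, rad) and "tvec" (3), from world to camera coordinates, as OpenCV has them. Camera axes: x right, y down, z forward; pixel columns grow to the right and rows downward; lengths in mm; the calibration is good to about 2 mm. A picture is of the moment at which its call begins.
- bot.hand_in(): hands the job in, once; it reports no verdict.
The state is a dict: "t": time; "joint_positions": joint angles; "qvel": joint speeds; "joint_torque": joint torques, N m; "eef_pos": TCP position; "tcp_rot": TCP orientation; "force": force on the tool from outside, world axes, zero at the start; "ft_torque": the same for the moment, N m; "finger_gap": finger opening in mm.
Only numpy, scipy, OpenCV 4.12 (cv2) and the standard library are available. Lean on these libraries where they do the work, as an engineer would, in place of code of your own. Each camera call takes 0.05 s, during which the arm holds its last target. There are 200 camera calls.

## Task

The crank on the red hand mill is still loose on its spindle. Turn the crank gently counter-clockwise (seen from above) until its sprung set screw drops onto the hidden flat of the spindle and the crank catches, then press the set screw's red-balled lever fully down until it is snug, and leave it there. Do not force the crank or the lever (never push either with more than 25 N), and leave the mug, bowl and spanner where they are.

Things in the scene. Friction and masses are not known exactly. Their poses are not given: they have to be found in the camera images.
- mill: Red cast hand mill with a brass band, fixed to the table; foot 170 mm across with a spout to -x, neck 72 mm across from 100 to 130 mm height. Origin at the centre of its underside, z up. A fixed upright steel spindle, 36 mm across, stands on its axis up to 178 mm above the table; the crank's collar turns on it.
- crank: The loose crank with all it carries: black collar (60 mm across, 135 to 165 mm above the table), arm, knob, set screw and lever. Origin on the spindle axis at the collar's underside. x points out along the set screw, opposite to the crank arm; z up. 25 N on any of it does damage.
- hub (a point): Centre of the collar on the spindle axis, 150 mm above the table, axes as the crank. Hidden under the collar the spindle has one milled flat, 12 mm wide with square shoulders. Its direction differs each time and is not measured: the crank meets it after 22 to 130 degrees of counter-clockwise turning from its start.
- knob (a point): On the axis of the crank's wooden knob, 105 mm from the spindle axis, 174 mm above the table. Upright fixed cylinder 22 mm across, 155 to 193 mm above the table, on an arm 20 mm wide (145 to 155 mm). It turns counter-clockwise with 1 to 2 N at the knob until the screw drops onto the flat, then is stopped by the flat's shoulder: the push rises quickly.
- ball (a point): Centre of the red ball, 16 mm across, at the end of the set screw's lever (rod 8 mm thick). The lever turns about the hub's x axis; the ball is 50 mm from that axis, 47 mm out along the hub's x, on its +y side. The lever slopes up at 45 degrees when joint lever reads 0 and swings down as it grows (elevation = 0.785 - lever).
- lever (a joint): Turn of the lever, rad. Sprung: about 0.05 to 0.15 while the screw tip rides on the round spindle (it goes no lower there), falls by itself to 0.5 to 0.8 when the tip drops onto the flat, and stops hard at about 1.4 once pressed down with the screw seated square on the flat. Pressing takes up to 6 N at the ball until seated, 8 to 12 N makes it snug; friction then holds it.
- mug: White mug, 80 mm across, 85 mm high; origin at the centre of its underside. Stands on the table; leave it.
- bowl: Copper bowl, 120 mm across, 55 mm high; origin at the centre of its underside. Leave it.
- spanner: Steel spanner, 160 mm long, lying on the table along its x axis. Leave it.

How it is judged (in metres and radians):
On the way:
1. the set screw has dropped onto the flat (lever past 0.45 rad) (value of joint lever above 0.45 rad), for 0.2 s.
At the end, for the whole second after the job is handed in: The lever is down and stays at more than 1.3 rad, at rest, which is only possible with the screw on the flat; the mug, bowl and spanner are where they were (value of joint lever above 1.3 rad and velocity of joint lever between -0.1 and 0.1 rad/s); the robot touches nothing.
It fails at once if the crank or its collar is pushed with more than 25 N, the lever's included (contact force between crank and the fingers above 25 N or contact force between crank and the arm above 25 N).
It fails at once if the mug, bowl or spanner is moved more than 15 mm (distance of any of mug, bowl, spanner from where it was at the start of the episode above 0.015 m).
It also fails if it takes over 58 s, if anything falls off the work surface, if the arm or the gripper's body presses on something with over 40 N, if the wrist force passes 120 N, or if a joint passes its speed limit or range.

## Working session

There is one attempt and no reset: what is moved stays moved. The work goes in short steps, Python scripts to look and compute and a tool call to move; the robot and the scene stay as the last step left them, time stands still between calls to the robot, and variables do not carry over. Pictures are saved under pics/ and viewed, about 8 in all and at most 12, crops included, and the job is handed in when it is done.

Besides the shell and the picture viewer there is one more tool, called after "Call:" by a JSON object that holds its "name" and its "arguments". move_arm: Moves the arm, as the interface text tells. Its arguments: {"type":"object","properties":{"translation":{"type":"array","items":{"type":"array","items":{"type":"number"}}},"twist":{"type":"array","items":{"type":"array","items":{"type":"number"}}},"fingers":{"type":"array","items":{"type":"number"}},"force":{"type":"number"}},"required":["translation","twist","fingers"]}

```bash
mkdir -p pics; cat > h.py <<'E'
import numpy as np, cv2
from workcell import status, eyes, bot
from scipy.spatial.transform import Rotation as Ro
def cam(n):
    c=eyes.read_camera(n); h=c["frame"].shape[0]
    f=h/2/np.tan(np.radians(c["fov_y"])/2)
    c["f"]=f; c["R"]=cv2.Rodrigues(np.array(c["rvec"],float))[0]; c["t"]=np.array(c["tvec"],float).ravel()
    return c
def ray(c,u,v):
    d=np.array([(u-c["cx"])/c["f"],(v-c["cy"])/c["f"]]); s=d.copy()
    for _ in range(20): s=d/(1+c["k1"]*(s@s))
    return np.array([s[0],s[1],1.])
def onz(c,u,v,z):
    o=-c["R"].T@c["t"]; d=c["R"].T@ray(c,u,v); return o+d*(z-o[2])/d[2]
def deep(c,u,v,dz=0):
    return c["R"].T@(ray(c,u,v)*(c["z_map"][int(v),int(u)]+dz)-c["t"])
def proj(c,p):
    q=c["R"]@np.array(p,float)+c["t"]; s=q[:2]/q[2]; s=s*(1+c["k1"]*(s@s)); return c["f"]*s+[c["cx"],c["cy"]]
def save(c,n): cv2.imwrite("pics/"+n,c["frame"][:,:,::-1])
def mask(c,lo,hi):
    return cv2.inRange(cv2.cvtColor(c["frame"],cv2.COLOR_RGB2HSV),np.array(lo),np.array(hi))
E
python3 - <<'E'
from h import *
for n in("top","side"):
    c=cam(n); save(c,n+"0.png"); print(n,-c["R"].T@c["t"],c["R"][2],c["f"],c["k1"])
print(status.get_state())
E
```

```text
top [ 479.70947352   75.16137246 1301.31662216] [ 0.11434771 -0.02784663 -0.99305044] 569.1864128201273 -0.022230373137531494
side [246.31428104 922.06301467 682.89301857] [ 0.3262625  -0.79547512 -0.51065851] 546.0768669952218 -0.11327883797160333
{'t': 0.1, 'joint_positions': array([-1.52883001e+00,  2.59275513e-01,  1.53596554e+00,  1.91632327e-05,
        1.34800639e+00, -2.02817496e-01]), 'qvel': array([ 1.15495102e-03, -1.01500577e-03, -1.37858488e-03, -5.67239793e-05,
       -1.08737323e-03,  4.29174461e-05]), 'joint_torque': array([ 2.74602608e-03, -4.46969068e+01, -2.91247094e+01, -1.33980097e-04,
        6.28806578e-03,  3.25422079e-06]), 'eef_pos': array([ 133.29048842, -533.11994479,  230.55817874]), 'tcp_rot': array([ 7.88143899e-01, -6.15490463e-01, -5.29046594e-04, -6.36222558e-04]), 'force': array([-0.83506242, -0.50463489,  0.14054138]), 'ft_torque': array([ 0.00155326, -0.00167429,  0.03979283]), 'finger_gap': 85.07045770103018}
```

View pics/top0.png

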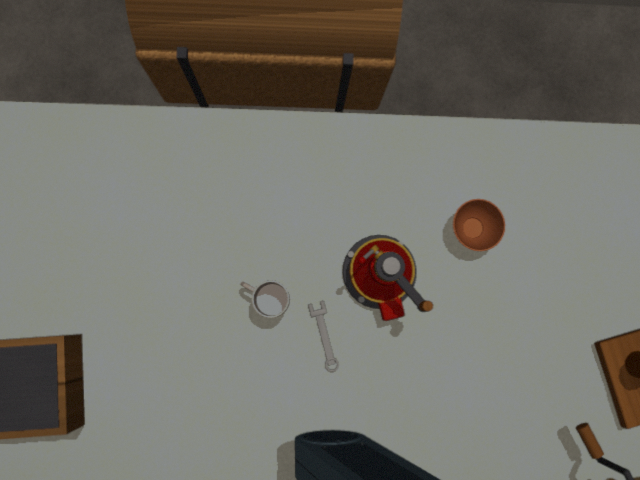

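View pics/side0.png

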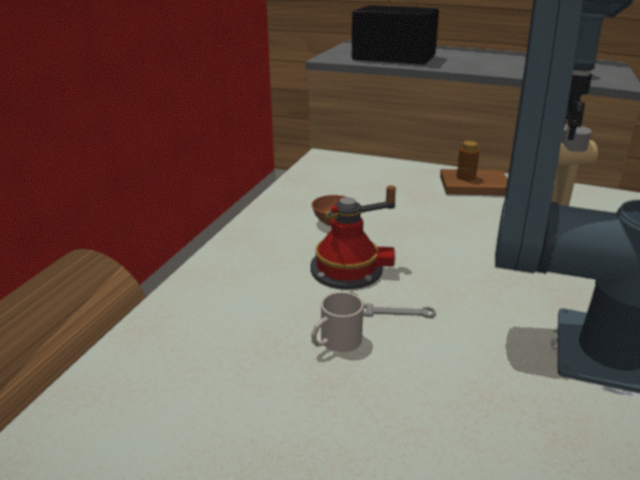

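The top view shows the spindle at about (391,265), the knob at (426,306) and the lever near (370,253). The mug is at (271,299), the spanner at (325,337) and the bowl at (479,225). In the side view the collar is at (348,205) and the knob at (391,195).

```bash
python3 - <<'E'
from h import *
c=cam("top"); s=cam("side")
def circ(c,u,v): return onz(c,u,v,178)
# spindle top: gray bright blob
m=c["frame"][225:330,340:440]
cv2.imwrite("pics/top_crop.png",cv2.resize(m,None,fx=6,fy=5.7,interpolation=cv2.INTER_CUBIC)[:,:,::-1])
m=s["frame"][165:285,290:420]
cv2.imwrite("pics/side_crop.png",cv2.resize(m,None,fx=6,fy=5,interpolation=cv2.INTER_CUBIC)[:,:,::-1])
print("spindle",onz(c,391,265,178),deep(c,391,265))
print("knob",onz(c,426,306,193),deep(c,426,306))
print("side spindle",deep(s,348,202),"knob",deep(s,391,188))
h=deep(c,391,265)
mk=(c["z_map"]>0)
# points by height: all pixels with z>145
pts=[(u,v,*deep(c,u,v)) for v in range(225,330) for u in range(340,440)]
P=np.array(pts)
for lo,hi in((170,184),(186,200),(140,160)):
    q=P[(P[:,4]>lo)&(P[:,4]<hi)]; print(lo,len(q),q.mean(0).round(1))
for n,u,v in(("mug",271,299),("bowl",479,225)): print(n,onz(c,u,v,60))
print("spanner",onz(c,318,306,5),onz(c,332,368,5))
E
```

```text
spindle [ 574.31317593 -106.00737847  178.        ] [ 574.44274486 -106.25550662  176.46150909]
knob [ 494.7435989 -173.0989949  193.       ] [ 494.71857257 -172.68573206  194.84494238]
side spindle [567.32587758 -95.10880707 177.98816874] knob [ 492.05821081 -169.31135456  191.23799737]
170 300 [ 390.3  266.9  570.6 -104.8  177.7]
186 131 [ 411.   294.2  517.2 -143.7  190.9]
140 474 [ 402.   283.1  540.3 -132.5  154.3]
mug [503.02655895 135.46604617  60.        ]
bowl [ 679.11848297 -321.33994207   60.        ]
spanner [491.05725134  31.29712485   5.        ] [353.54156521  -3.58995993   5.        ]
```

View pics/top_crop.png

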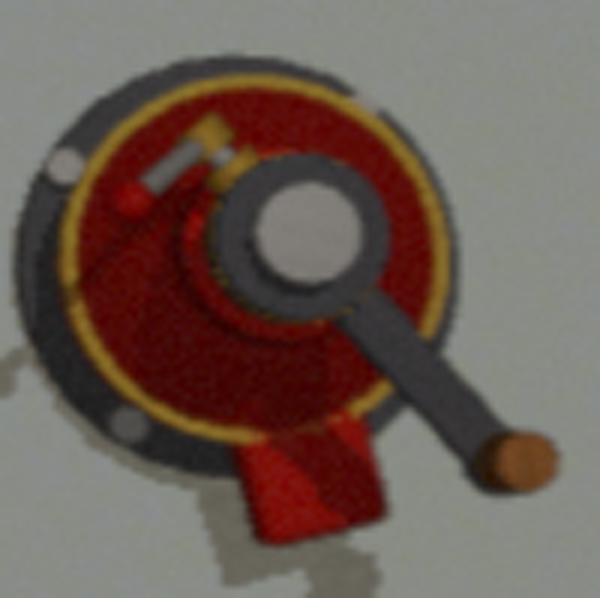

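View pics/side_crop.png

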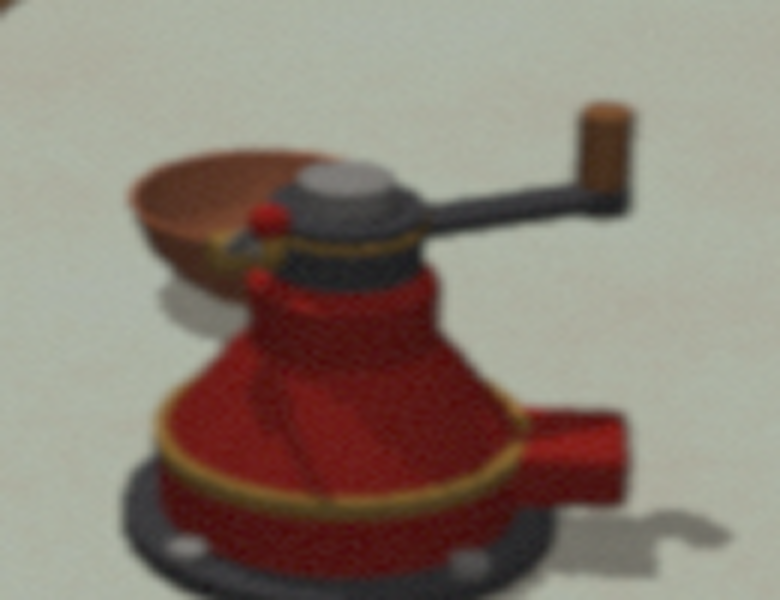

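The top crop gives the spindle centre at (391.5,265.7), the knob at (427,306) and the ball at (362,260). The side crop shows the lever sloping up beside the collar. The hub is therefore at about (573,-107), with the knob 103 mm away at 220°, which matches the given 105 mm. I'll straddle the knob with the jaw axis tangential.

Call:
{"name": "move_arm", "arguments": {"translation": [[0, 0, 0], [0, 0, 0], [0, 0, 0], [-0.0042, -0.0508, 0], [-0.0042, -0.0508, 0], [-0.0042, -0.0508, 0], [-0.0042, -0.0508, 0], [-0.0042, -0.0508, 0], [-0.0042, -0.0508, 0], [-0.0042, -0.0508, 0]], "twist": [[0, 0, -8.7], [0, 0, -8.7], [0, 0, -8.6], [0, 0, 0], [0, 0, 0], [0, 0, 0], [0, 0, 0], [0, 0, 0], [0, 0, 0], [0, 0, 0]], "fingers": [45, 45, 45, 45, 45, 45, 45, 45, 45, 45], "force": 20}}

```text
t: 1.45
eef_pos: [387.7, -281.1, 231.3]
tcp_rot: [0.906, -0.423, 0.0, 0.0]
force: [1.4, -0.3, -1.3]
finger_gap: 38.8
```

```bash
cat >> h.py <<'E'
def go(p,yaw=None):
    s=status.get_state(); R=Ro.from_quat(s["tcp_rot"]).as_matrix()
    if yaw is not None:
        Rt=np.c_[[np.cos(yaw),np.sin(yaw),0],[np.sin(yaw),-np.cos(yaw),0],[0,0,-1]]
        print("twist deg",np.degrees(Ro.from_matrix(R.T@Rt).as_rotvec()).round(1)); R=Rt
    print("t",s["t"],"pos",s["eef_pos"].round(1),"F",s["force"].round(1),"gap",round(s["finger_gap"],1),"shift(after turn) mm",(R.T@(np.array(p)-s["eef_pos"])).round(1))
E
python3 - <<'E'
from h import *
c=cam("top"); s=cam("side")
print("hub",onz(c,391.5,265.7,178),onz(s,347.5,201.2,178))
print("knob",onz(c,427,306,193),onz(s,391,187.5,193))
print("ball",onz(c,362.2,259.7,185),onz(s,335,208.5,185))
go([494,-173,230],np.radians(-50))
E
```

```text
hub [ 572.94533099 -107.02143191  178.        ] [569.57604241 -98.54151697 178.        ]
knob [ 494.79246166 -175.06530989  193.        ] [ 491.84161146 -168.04000282  193.        ]
ball [582.62756159 -47.62357896 185.        ] [578.44717074 -42.02803701 185.        ]
twist deg [-0.1  0.   0.3]
t 1.55 pos [ 389.2 -278.7  231.3] F [-0.8  0.2 -0.2] gap 38.5 shift(after turn) mm [ -13.6 -148.2    1.3]
```

Call:
{"name": "move_arm", "arguments": {"translation": [[-0.0037, -0.037, 0], [-0.0037, -0.037, 0], [-0.0037, -0.037, 0], [-0.0037, -0.037, 0], [0, 0, 0.012], [0, 0, 0.012], [0, 0, 0]], "twist": [[0, 0, 0], [0, 0, 0], [0, 0, 0], [0, 0, 0], [0, 0, 0], [0, 0, 0], [0, 0, 0]], "fingers": [45, 45, 45, 45, 45, 45, 45]}}

```text
t: 2.42
eef_pos: [488.9, -176.3, 205.7]
tcp_rot: [0.906, -0.423, -0.002, -0.0]
force: [0.2, 0.1, -0.9]
finger_gap: 38.3
```

```bash
python3 - <<'E'
from h import *
s=cam("side");c=cam("top")
a=cv2.resize(s["frame"][135:235,320:450],(780,600),interpolation=cv2.INTER_CUBIC)
cv2.imwrite("pics/side2.png",a[:,:,::-1])
go([493.5,-172,165],np.radians(-50))
p=status.get_state()["eef_pos"]
print("tcp proj side",proj(s,p),"top",proj(c,p))
E
```

```text
twist deg [ 0.   0.  -0.1]
t 2.525 pos [ 489.9 -176.7  207.1] F [ 0.5 -0.2 -0.5] gap 38.6 shift(after turn) mm [-1.3 -5.8 42.1]
tcp proj side [393.19923178 180.24236269] top [429.47292962 308.52972703]
```

View pics/side2.png

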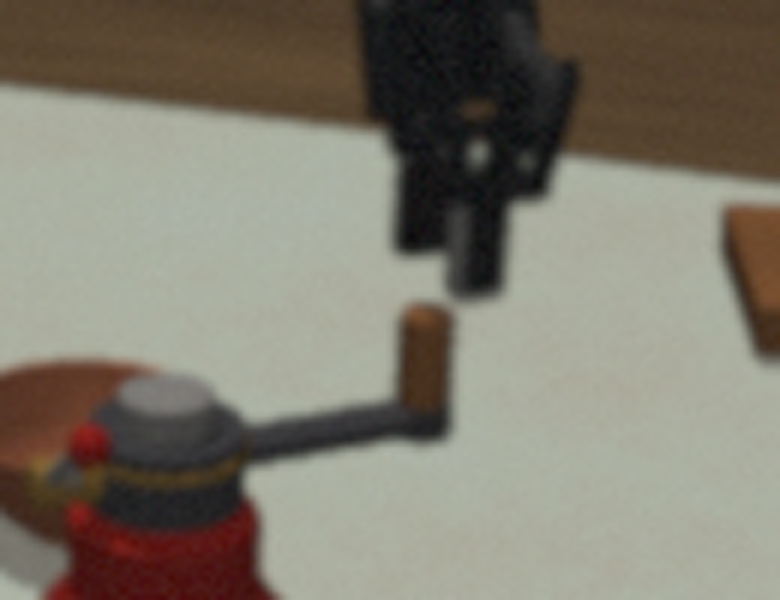

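The side crop shows the fingertip midpoint at full-image pixel (394.5,180), against a predicted (393.2,180.2), so the calibration agrees. The knob top is at (391,187). I'll centre over the knob and descend.

Call:
{"name": "move_arm", "arguments": {"translation": [[0.0004, -0.0063, 0], [0, 0, 0.011], [0, 0, 0.011], [0, 0, 0.011], [0, 0, 0.01], [0, 0, 0]], "twist": [[0, 0, 0], [0, 0, 0], [0, 0, 0], [0, 0, 0], [0, 0, 0], [0, 0, 0]], "fingers": [45, 45, 45, 45, 45, 45]}}

```text
t: 3.28
eef_pos: [495.0, -171.8, 163.1]
tcp_rot: [0.906, -0.422, -0.001, -0.0]
force: [0.1, -0.2, 1.0]
finger_gap: 38.0
```

```bash
python3 - <<'E'
from h import *
s=cam("side")
a=cv2.resize(s["frame"][135:235,320:450],(780,600),interpolation=cv2.INTER_CUBIC)
cv2.imwrite("pics/side3.png",a[:,:,::-1])
go([495,-173,165],np.radians(-50))
E
```

```text
twist deg [0.  0.1 0. ]
t 3.325 pos [ 495.4 -172.   163.8] F [-1.3 -0.3 -0.1] gap 38.4 shift(after turn) mm [ 0.5  0.9 -1.2]
```

View pics/side3.png

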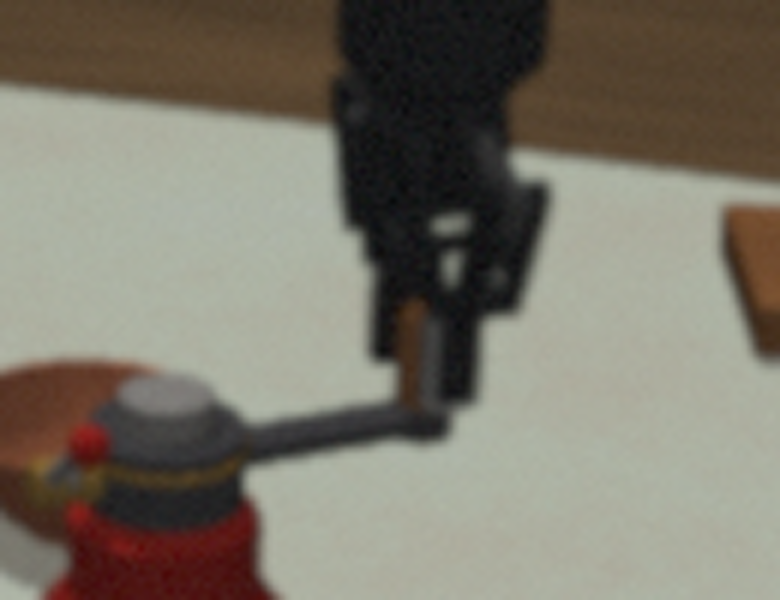

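The knob stands between the fingers at about (412,355) in the crop. I'll take up the slack and start the arc.

Call:
{"name": "move_arm", "arguments": {"translation": [[0.003, 0, 0], [0.003, 0, 0], [0.003, 0, 0], [0.0046, -0.0001, 0], [0.0046, -0.0001, 0], [0.0046, -0.0001, 0], [0.0046, -0.0001, 0], [0, 0, 0]], "twist": [[0, 0, 0], [0, 0, 0], [0, 0, 0], [0, 0, -2.5], [0, 0, -2.5], [0, 0, -2.5], [0, 0, -2.5], [0, 0, 0]], "fingers": [45, 45, 45, 45, 45, 45, 45, 45]}}

```text
t: 4.32
eef_pos: [514.6, -192.2, 164.3]
tcp_rot: [0.94, -0.342, 0.0, 0.0]
force: [0.0, 0.1, 0.1]
finger_gap: 38.2
```

```bash
cat >> h.py <<'E'
def knob():
    s=cam("side"); m=mask(s,(5,110,40),(20,255,255)); m[:160]=0; m[225:]=0; m[:,:365]=0; m[:,460:]=0
    v,u=np.nonzero(m); 
    if len(u)<5: print("knob?",len(u)); return
    print("knob px",len(u),u.min(),u.max(),v.min(),v.max(),"mid@174",onz(s,u.mean(),v.mean(),174).round(1))
def ang():
    st=status.get_state(); print("t",st["t"],st["eef_pos"].round(1),"F",st["force"].round(1),"tcp ang",np.degrees(np.arctan2(st["eef_pos"][1]+106,st["eef_pos"][0]-573))%360)
E
python3 -c "
from h import *
knob();ang();print(proj(cam('side'),[493,-171,174]))"
```

```text
knob px 521 382 459 160 199 mid@174 [ 392.7 -314.6  174. ]
t 4.375 [ 514.5 -192.2  164.3] F [-0.   0.4  0.3] tcp ang 235.86070587558038
[390.32963643 194.76425995]
```

```bash
cat >> h.py <<'E'
def knob(n="side"):
    s=cam(n); m=mask(s,(4,90,40),(22,255,255)); P=[]
    for v,u in zip(*np.nonzero(m)):
        if s["z_map"][v,u]>0:
            p=deep(s,u,v)
            if 158<p[2]<200 and np.hypot(p[0]-573,p[1]+106)<130 and np.hypot(p[0]-573,p[1]+106)>80: P.append(p)
    if len(P)<5: print("knob?",len(P)); return
    p=np.median(P,0); print("knob",n,len(P),p.round(1),"ang",np.degrees(np.arctan2(p[1]+106,p[0]-573))%360)
E
python3 -c "
from h import *
knob();knob('top');ang()"
```

```text
knob side 44 [ 510.6 -179.1  178. ] ang 229.48983627089044
knob? 4
t 4.525 [ 514.4 -192.1  164.4] F [-0.4  0.2  0. ] tcp ang 235.77914724469832
```

The knob has turned about 10° with almost no force. I'll go on another 8°, then in smaller steps.

Call:
{"name": "move_arm", "arguments": {"translation": [[0.0046, -0.0001, 0], [0.0046, -0.0001, 0], [0.0046, -0.0001, 0], [0.0046, -0.0001, 0]], "twist": [[0, 0, -2.5], [0, 0, -2.5], [0, 0, -2.5], [0, 0, -2.5]], "fingers": [45, 45, 45, 45]}}

```text
t: 5.03
eef_pos: [529.0, -201.8, 164.1]
tcp_rot: [0.966, -0.258, -0.001, -0.0]
force: [-0.5, 2.4, -0.2]
finger_gap: 38.3
```

Call:
{"name": "move_arm", "arguments": {"translation": [[0.0037, -0.0001, 0], [0.0037, -0.0001, 0]], "twist": [[0, 0, -2], [0, 0, -2]], "fingers": [45, 45]}}

```text
t: 5.28
eef_pos: [535.9, -205.7, 164.2]
tcp_rot: [0.975, -0.224, -0.0, -0.0]
force: [-1.3, 1.3, 0.3]
finger_gap: 38.7
```

Call:
{"name": "move_arm", "arguments": {"translation": [[0.0037, -0.0001, 0], [0.0037, -0.0001, 0]], "twist": [[0, 0, -2], [0, 0, -2]], "fingers": [45, 45]}}

```text
t: 5.52
eef_pos: [542.9, -208.9, 164.2]
tcp_rot: [0.982, -0.19, -0.0, -0.0]
force: [-1.2, 1.6, 0.5]
finger_gap: 38.6
```

Call:
{"name": "move_arm", "arguments": {"translation": [[0.0037, -0.0001, 0], [0.0037, -0.0001, 0]], "twist": [[0, 0, -2], [0, 0, -2]], "fingers": [45, 45]}}

```text
t: 5.78
eef_pos: [550.0, -211.4, 164.3]
tcp_rot: [0.988, -0.155, -0.0, -0.0]
force: [-0.9, 2.0, 0.1]
finger_gap: 38.4
```

Call:
{"name": "move_arm", "arguments": {"translation": [[0.0046, -0.0003, 0], [0.0046, -0.0003, 0]], "twist": [[0, 0, -2.5], [0, 0, -2.5]], "fingers": [45, 45]}}

```text
t: 6.02
eef_pos: [559.0, -213.6, 164.3]
tcp_rot: [0.994, -0.112, -0.0, 0.0]
force: [-2.2, 1.6, -0.6]
finger_gap: 38.8
```

Call:
{"name": "move_arm", "arguments": {"translation": [[0.0046, -0.0003, 0], [0.0046, -0.0003, 0]], "twist": [[0, 0, -2.5], [0, 0, -2.5]], "fingers": [45, 45]}}

```text
t: 6.28
eef_pos: [568.0, -214.9, 164.3]
tcp_rot: [0.998, -0.068, -0.0, 0.0]
force: [-1.5, 1.3, -0.4]
finger_gap: 38.7
```

Call:
{"name": "move_arm", "arguments": {"translation": [[0.0046, -0.0003, 0], [0.0046, -0.0003, 0]], "twist": [[0, 0, -2.5], [0, 0, -2.5]], "fingers": [45, 45]}}

```text
t: 6.52
eef_pos: [577.2, -215.4, 164.3]
tcp_rot: [1.0, -0.025, -0.0, 0.0]
force: [-1.3, 1.0, 0.2]
finger_gap: 38.4
```

Call:
{"name": "move_arm", "arguments": {"translation": [[0.0046, -0.0003, 0], [0.0046, -0.0003, 0]], "twist": [[0, 0, -2.5], [0, 0, -2.5]], "fingers": [45, 45]}}

```text
t: 6.78
eef_pos: [586.4, -215.1, 164.3]
tcp_rot: [1.0, 0.019, -0.0, 0.0]
force: [-0.9, 0.4, 0.1]
finger_gap: 38.4
```

Call:
{"name": "move_arm", "arguments": {"translation": [[0.0046, -0.0003, 0], [0.0046, -0.0003, 0]], "twist": [[0, 0, -2.5], [0, 0, -2.5]], "fingers": [45, 45]}}

```text
t: 7.02
eef_pos: [595.7, -214.1, 164.4]
tcp_rot: [0.998, 0.063, -0.0, 0.0]
force: [-0.8, 1.2, -0.5]
finger_gap: 38.6
```

Call:
{"name": "move_arm", "arguments": {"translation": [[0.0046, -0.0003, 0], [0.0046, -0.0003, 0]], "twist": [[0, 0, -2.5], [0, 0, -2.5]], "fingers": [45, 45]}}

```text
t: 7.28
eef_pos: [604.8, -212.3, 164.3]
tcp_rot: [0.994, 0.106, 0.0, 0.0]
force: [-2.2, 0.4, 0.5]
finger_gap: 38.3
```

Call:
{"name": "move_arm", "arguments": {"translation": [[0.0046, -0.0003, 0], [0.0046, -0.0003, 0]], "twist": [[0, 0, -2.5], [0, 0, -2.5]], "fingers": [45, 45]}}

```text
t: 7.52
eef_pos: [613.8, -209.8, 164.4]
tcp_rot: [0.989, 0.149, 0.0, 0.001]
force: [-1.0, -0.2, 0.6]
finger_gap: 38.5
```

Call:
{"name": "move_arm", "arguments": {"translation": [[0.0046, -0.0008, 0], [0.0046, -0.0008, 0]], "twist": [[0, 0, -2.5], [0, 0, -2.5]], "fingers": [45, 45]}}

```text
t: 7.78
eef_pos: [622.1, -205.9, 164.5]
tcp_rot: [0.981, 0.192, 0.0, 0.001]
force: [-1.2, -1.9, -0.2]
finger_gap: 38.8
```

Call:
{"name": "move_arm", "arguments": {"translation": [[0.0046, -0.0008, 0], [0.0046, -0.0008, 0]], "twist": [[0, 0, -2.5], [0, 0, -2.5]], "fingers": [45, 45]}}

```text
t: 8.02
eef_pos: [629.8, -200.1, 164.5]
tcp_rot: [0.972, 0.235, 0.0, 0.0]
force: [-0.5, -1.0, 0.6]
finger_gap: 38.6
```

```bash
python3 -c "
from h import *
knob();knob('top');ang()"
```

```text
knob side 111 [ 614.7 -191.   178.5] ang 296.12004880688346
knob? 0
t 8.125 [ 630.  -199.4  164.4] F [-0.   0.2 -0.8] tcp ang 301.39591925909804
```

Call:
{"name": "move_arm", "arguments": {"translation": [[0.0046, -0.0004, 0], [0.0046, -0.0004, 0]], "twist": [[0, 0, -2.5], [0, 0, -2.5]], "fingers": [45, 45]}}

```text
t: 8.38
eef_pos: [637.1, -194.4, 164.3]
tcp_rot: [0.961, 0.277, -0.0, -0.0]
force: [-0.8, -0.4, 0.2]
finger_gap: 38.6
```

Call:
{"name": "move_arm", "arguments": {"translation": [[0.0046, -0.0003, 0], [0.0046, -0.0003, 0]], "twist": [[0, 0, -2.5], [0, 0, -2.5]], "fingers": [45, 45]}}

```text
t: 8.62
eef_pos: [643.7, -189.0, 164.3]
tcp_rot: [0.948, 0.319, -0.001, -0.0]
force: [-6.5, -1.4, 2.8]
finger_gap: 38.2
```

The force jumped to about 7 N, so it may have caught. I'll look.

```bash
python3 - <<'E'
from h import *
s=cam("side"); knob(); ang()
a=cv2.resize(s["frame"][155:255,290:420],(780,600),interpolation=cv2.INTER_CUBIC)
cv2.imwrite("pics/side4.png",a[:,:,::-1])
E
```

```text
knob side 112 [ 628.9 -182.8  178.6] ang 306.03864762382835
t 8.725 [ 644.  -188.8  164.3] F [-3.4 -0.7  1.7] tcp ang 310.6130396423876
```

View pics/side4.png

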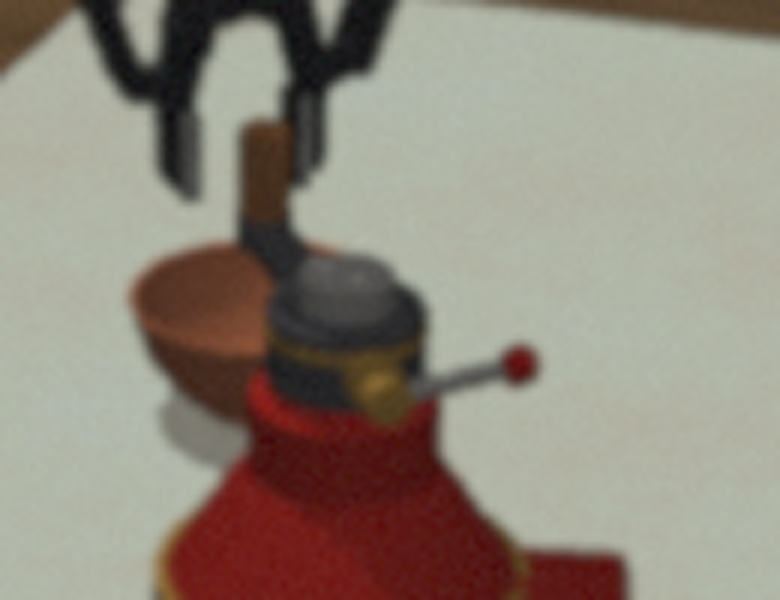

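The crop shows the lever nearly level, with the ball at crop (520,364), full-image pixel about (376.7,215.7). The screw has dropped onto the flat. I'll back off, lift clear and measure the ball.

Call:
{"name": "move_arm", "arguments": {"translation": [[-0.0035, 0, 0], [-0.0035, 0, 0], [0, 0, 0], [0, 0, -0.02], [0, 0, -0.03], [0, 0, -0.03], [0, 0, 0]], "twist": [[0, 0, 0], [0, 0, 0], [0, 0, 0], [0, 0, 0], [0, 0, 0], [0, 0, 0], [0, 0, 0]], "fingers": [45, 45, 45, 45, 0, 0, 0]}}

```text
t: 9.6
eef_pos: [640.6, -193.9, 247.6]
tcp_rot: [0.948, 0.318, 0.003, 0.002]
force: [0.0, -0.6, -0.3]
finger_gap: -0.1
```

```bash
cat >> h.py <<'E'
def ball():
    out=[]
    for n in("side","top"):
        s=cam(n); hsv=cv2.cvtColor(s["frame"],cv2.COLOR_RGB2HSV)
        m=((hsv[...,0]<8)|(hsv[...,0]>172))&(hsv[...,1]>130)&(hsv[...,2]>40); m=m.astype(np.uint8)
        k,l,st,ce=cv2.connectedComponentsWithStats(m)
        for i in range(1,k):
            if 12<st[i,4]<150: print(n,st[i],ce[i].round(1),onz(s,*ce[i],157).round(1),deep(s,*ce[i]).round(1))
        out.append(s)
    return out
E
python3 - <<'E'
from h import *
s,c=ball(); ang()
print("pred side/top",proj(s,[505,-96,158]),proj(c,[505,-96,158]))
a=cv2.resize(c["frame"][225:325,340:470],(780,600),interpolation=cv2.INTER_CUBIC)
cv2.imwrite("pics/top5.png",a[:,:,::-1])
E
```

```text
side [374 214   4   5  16] [375.5 216. ] [504.2 -91.3 157. ] [503.9 -90.1 157.6]
t 9.7 [ 638.9 -193.1  244. ] F [-0.6 -0.4 -0.2] tcp ang 307.1094110918496
pred side/top [375.74799264 214.59844378] [384.06500738 300.04513532]
```

View pics/top5.png

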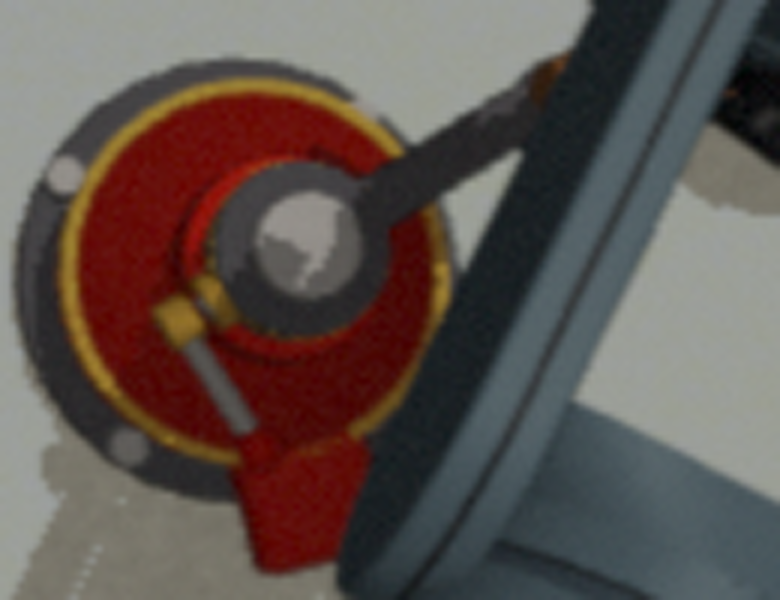

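The ball is at crop (263,448), full-image pixel (383.8,299.7), against a prediction of (384.1,300.0) for (505,-96,158). The side view agrees to within 5 mm. I'll move the shut fingers above it.

Call:
{"name": "move_arm", "arguments": {"translation": [[-0.0123, -0.0395, 0], [-0.0123, -0.0395, 0], [-0.0123, -0.0395, 0], [-0.0123, -0.0395, 0], [0, 0, 0], [0, 0, 0]], "twist": [[0, 0, 0], [0, 0, 0], [0, 0, 0], [0, 0, 0], [0, 0, 0], [0, 0, 0]], "fingers": [0, 0, 0, 0, 0, 0]}}

```text
t: 10.45
eef_pos: [504.6, -96.9, 243.7]
tcp_rot: [0.948, 0.318, -0.0, -0.0]
force: [1.1, -0.0, 0.7]
finger_gap: 0.5
```

```bash
python3 -c "
from h import *
go([505,-96,176],np.radians(37))"
```

```text
twist deg [-0.  0.  0.]
t 10.45 pos [504.6 -96.9 243.7] F [ 1.1 -0.   0.7] gap 0.5 shift(after turn) mm [ 0.8 -0.5 67.7]
```

Call:
{"name": "move_arm", "arguments": {"translation": [[0.0008, -0.0005, 0.016], [0, 0, 0.016], [0, 0, 0.016], [0, 0, 0.016], [0, 0, 0], [0, 0, 0]], "twist": [[0, 0, 0], [0, 0, 0], [0, 0, 0], [0, 0, 0], [0, 0, 0], [0, 0, 0]], "fingers": [0, 0, 0, 0, 0, 0]}}

```text
t: 11.2
eef_pos: [505.0, -96.0, 180.6]
tcp_rot: [0.948, 0.318, 0.0, 0.0]
force: [-0.3, -0.4, -0.0]
finger_gap: -0.0
```

```bash
python3 - <<'E'
from h import *
s=cam("side"); go([505,-96,120])
a=cv2.resize(s["frame"][155:255,320:450],(780,600),interpolation=cv2.INTER_CUBIC)
cv2.imwrite("pics/side6.png",a[:,:,::-1])
E
```

```text
t 11.25 pos [505.3 -96.  180.9] F [ 0.5 -0.4  0.3] gap 0.2 shift(after turn) mm [-0.2 -0.3 60.9]
```

View pics/side6.png

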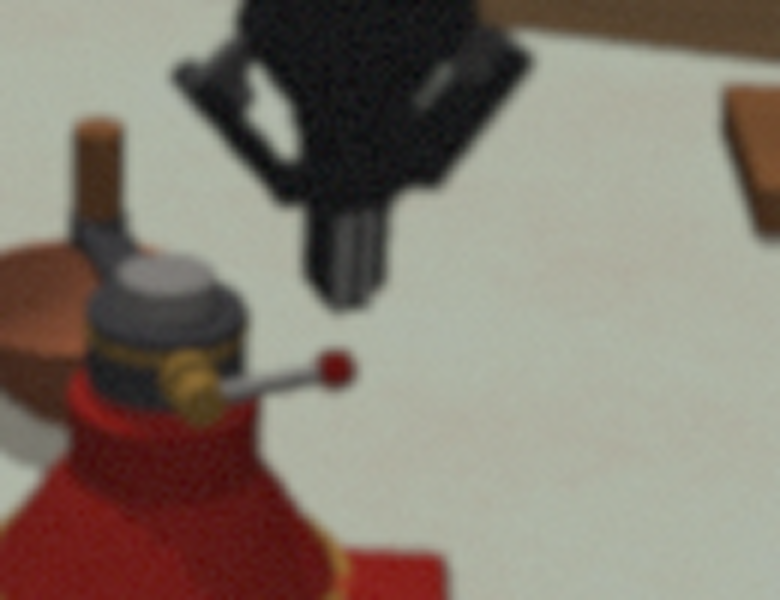

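The crop shows the shut fingertips at (345,305), just over the ball at (335,370). Now I'll press down, following the ball's arc.

Call:
{"name": "move_arm", "arguments": {"translation": [[0, 0, 0.007], [0, 0, 0.005], [0, 0, 0.004], [0, 0, 0.004], [0, 0, 0.004]], "twist": [[0, 0, 0], [0, 0, 0], [0, 0, 0], [0, 0, 0], [0, 0, 0]], "fingers": [0, 0, 0, 0, 0]}}

```text
t: 11.88
eef_pos: [504.7, -95.9, 156.2]
tcp_rot: [0.948, 0.318, -0.0, 0.0]
force: [-1.1, -1.0, 1.3]
finger_gap: 0.2
```

Call:
{"name": "move_arm", "arguments": {"translation": [[0.0005, 0, 0.004], [0.0005, 0, 0.004], [0.001, 0, 0.003]], "twist": [[0, 0, 0], [0, 0, 0], [0, 0, 0]], "fingers": [0, 0, 0]}}

```text
t: 12.25
eef_pos: [506.3, -94.7, 145.1]
tcp_rot: [0.948, 0.318, -0.0, 0.0]
force: [-0.7, -1.3, 1.7]
finger_gap: -0.3
```

Call:
{"name": "move_arm", "arguments": {"translation": [[0.001, 0, 0.003], [0.001, 0, 0.003], [0.001, 0, 0.003]], "twist": [[0, 0, 0], [0, 0, 0], [0, 0, 0]], "fingers": [0, 0, 0]}}

```text
t: 12.62
eef_pos: [508.8, -92.8, 136.2]
tcp_rot: [0.948, 0.318, -0.0, 0.0]
force: [-1.4, -1.4, 2.9]
finger_gap: -0.2
```

```bash
python3 - <<'E'
from h import *
s=cam("side"); go([510,-92,129])
a=cv2.resize(s["frame"][155:255,320:450],(780,600),interpolation=cv2.INTER_CUBIC)
cv2.imwrite("pics/side7.png",a[:,:,::-1])
E
```

```text
t 12.675 pos [508.8 -92.7 135.8] F [ 0.5 -1.1  1.9] gap -0.1 shift(after turn) mm [1.4 0.2 6.8]
```

View pics/side7.png

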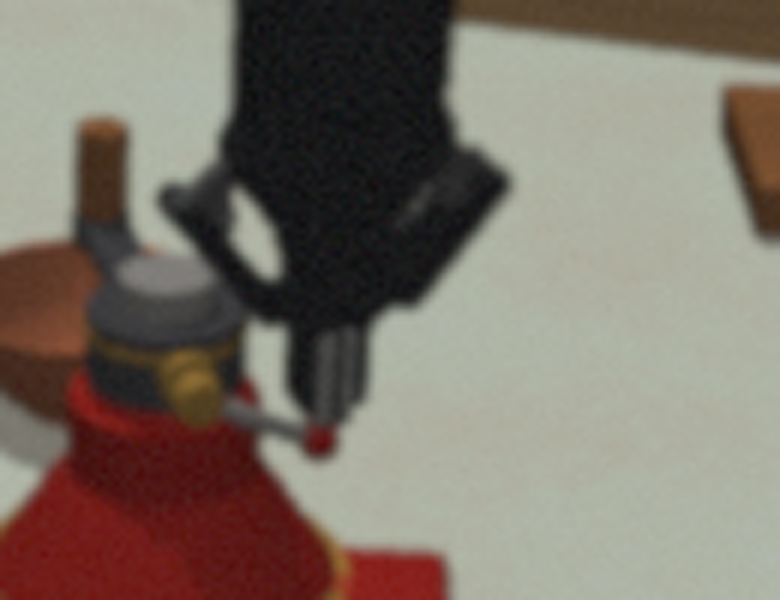

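The lever is going down with the ball at crop (320,440), under the fingertips. I'll continue gently.

Call:
{"name": "move_arm", "arguments": {"translation": [[0.001, 0, 0.0025], [0.001, 0, 0.0025]], "twist": [[0, 0, 0], [0, 0, 0]], "fingers": [0, 0]}}

```text
t: 12.92
eef_pos: [510.5, -91.7, 131.3]
tcp_rot: [0.948, 0.318, 0.0, 0.0]
force: [-0.8, -0.7, 4.3]
finger_gap: -0.0
```

Call:
{"name": "move_arm", "arguments": {"translation": [[0.0005, 0, 0.0015], [0, 0, 0.001]], "twist": [[0, 0, 0], [0, 0, 0]], "fingers": [0, 0]}}

```text
t: 13.18
eef_pos: [511.3, -91.3, 129.2]
tcp_rot: [0.948, 0.317, 0.001, 0.0]
force: [-2.1, 0.2, 7.3]
finger_gap: -0.1
```

Call:
{"name": "move_arm", "arguments": {"translation": [[0, 0, 0.001], [0, 0, 0]], "twist": [[0, 0, 0], [0, 0, 0]], "fingers": [0, 0]}}

```text
t: 13.42
eef_pos: [511.5, -91.1, 128.5]
tcp_rot: [0.948, 0.317, 0.001, 0.0]
force: [-0.1, 0.0, 6.2]
finger_gap: -0.0
```

Call:
{"name": "move_arm", "arguments": {"translation": [[0, 0, 0.001], [0, 0, 0.001]], "twist": [[0, 0, 0], [0, 0, 0]], "fingers": [0, 0]}}

```text
t: 13.68
eef_pos: [512.1, -90.9, 127.0]
tcp_rot: [0.948, 0.317, 0.002, 0.0]
force: [-0.7, 3.0, 10.6]
finger_gap: 0.0
```

Call:
{"name": "move_arm", "arguments": {"translation": [[0, 0, 0.001], [0, 0, 0]], "twist": [[0, 0, 0], [0, 0, 0]], "fingers": [0, 0]}}

```text
t: 13.92
eef_pos: [512.4, -90.7, 126.4]
tcp_rot: [0.948, 0.317, 0.002, 0.0]
force: [0.5, 3.1, 10.9]
finger_gap: -0.0
```

Call:
{"name": "move_arm", "arguments": {"translation": [[0, 0, 0.001], [0, 0, 0.0005], [0, 0, 0]], "twist": [[0, 0, 0], [0, 0, 0], [0, 0, 0]], "fingers": [0, 0, 0]}}

```text
t: 14.3
eef_pos: [512.7, -90.8, 125.4]
tcp_rot: [0.948, 0.317, 0.002, 0.001]
force: [-0.1, 4.1, 14.0]
finger_gap: -0.2
```

The push is at about 14.5 N, past the snug level. I'll lift off and check that the lever stays down.

Call:
{"name": "move_arm", "arguments": {"translation": [[0, 0, -0.003], [0, 0, -0.006], [0, 0, -0.02], [0, 0, -0.04], [0, 0, -0.04], [0, 0, 0], [0, 0, 0]], "twist": [[0, 0, 0], [0, 0, 0], [0, 0, 0], [0, 0, 0], [0, 0, 0], [0, 0, 0], [0, 0, 0]], "fingers": [0, 0, 0, 0, 0, 0, 0]}}

```text
t: 15.18
eef_pos: [510.3, -91.1, 231.6]
tcp_rot: [0.948, 0.318, -0.0, -0.0]
force: [-0.2, -0.1, -0.7]
finger_gap: 0.1
```

```bash
python3 - <<'E'
from h import *
s=cam("side"); go([510,-92,129])
x=np.radians(126);h=np.array([572.5,-105,150]);ex=np.array([np.cos(x),np.sin(x),0]);ey=np.array([-np.sin(x),np.cos(x),0])
for L in(0.7,1.2,1.3,1.4):
    e=.785-L; p=h+47*ex+50*(np.cos(e)*ey+np.sin(e)*np.array([0,0,1])); q=proj(s,p); print(L,p.round(),"crop",(q-[320,155])*6)
hsv=cv2.cvtColor(s["frame"],cv2.COLOR_RGB2HSV)
a=cv2.resize(s["frame"][155:255,320:450],(780,600),interpolation=cv2.INTER_CUBIC)
cv2.imwrite("pics/side8.png",a[:,:,::-1])
E
```

```text
t 15.225 pos [510.  -90.9 231. ] F [-0.4  0.1  0.2] gap -0.1 shift(after turn) mm [ -0.5   1.1 102. ]
0.7 [505. -96. 154.] crop [335.37920634 366.90402731]
1.2 [508. -94. 130.] crop [321.68255513 428.9552067 ]
1.3 [510. -93. 125.] crop [315.28650594 440.72613921]
1.4 [512. -91. 121.] crop [307.80015035 452.01965607]
```

View pics/side8.png

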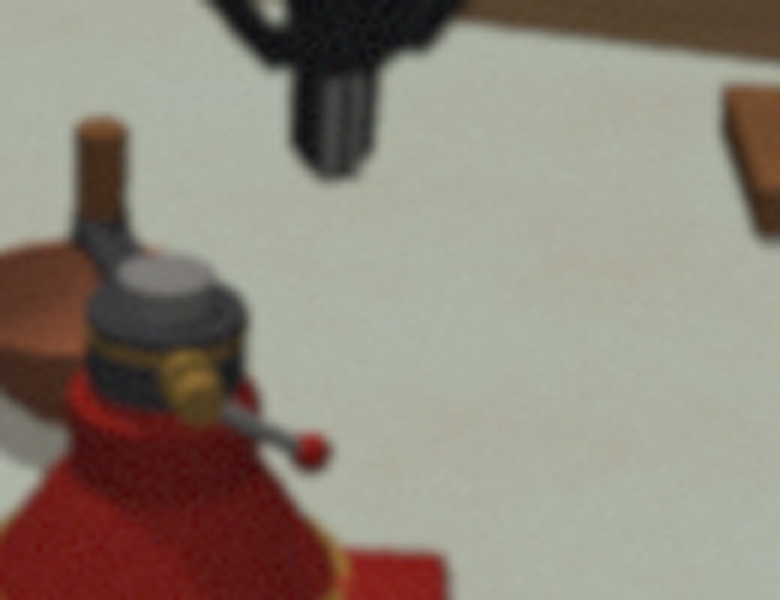

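The ball now sits at crop (313,451), close to the 1.3–1.4 rad predictions. I'll measure its centroid more finely, using the earlier pictures as a reference.

```bash
python3 - <<'E'
from h import *
from scipy.optimize import least_squares
s=cam("side"); obs=[]
for n in("side6.png","side7.png","side8.png"):
    a=cv2.imread("pics/"+n).astype(int); b,g,r=a[...,0],a[...,1],a[...,2]
    m=((r>80)&(r>2*g)&(r>2*b)).astype(np.uint8); m[:,:285]=0; m[480:]=0; m[:,:][:330]=0
    k,l,st,ce=cv2.connectedComponentsWithStats(m); i=1+np.argmax(st[1:,4]); obs.append(ce[i]); print(n,st[i],ce[i])
x=np.radians(126);ex=np.array([np.cos(x),np.sin(x),0]);ey=np.array([-np.sin(x),np.cos(x),0])
def px(L,off):
    e=.785-L; return (proj(s,np.array([572.5,-105,150])+47*ex+50*(np.cos(e)*ey+np.sin(e)*np.array([0,0,1])))-[320,155])*6+3+off
# brass pivot gauge: image offset free for each candidate final angle
for L8 in(1.2,1.3,1.35,1.4,1.45):
    off=obs[2]-px(L8,0)
    f=least_squares(lambda q:np.r_[px(q[0],off)-obs[0],px(q[1],off)-obs[1]],[.7,1.2]); print(L8,off.round(1),f.x.round(2),f.fun.round(1))
E
```

```text
side6.png [323 356  26  25 484] [335.5785124  367.62190083]
side7.png [308 429  24  24 447] [319.52348993 440.06263982]
side8.png [299 438  26  27 536] [311.0130597  451.16044776]
1.2 [-13.7  19.2] [0.55 1.1 ] [-13.2   2.8  -3.2  -1.2]
1.3 [-7.3  7.4] [0.63 1.2 ] [-5.2  0.6 -2.  -1. ]
1.35 [-3.7  1.7] [0.67 1.25] [-1.1  0.1 -1.4 -0.8]
1.4 [ 0.2 -3.9] [0.71 1.3 ] [ 3.1 -0.1 -0.8 -0.5]
1.45 [ 4.3 -9.3] [0.76 1.35] [ 7.2  0.2 -0.3 -0.2]
```

The best fit is about 1.37 rad. There's plenty of time, so I'll press once more, centred on the ball, to confirm it's at the stop.

Call:
{"name": "move_arm", "arguments": {"translation": [[0.0005, 0.0005, 0.03], [0, 0, 0.03], [0, 0, 0.025], [0, 0, 0.01], [0, 0, 0.003], [0, 0, 0.002], [0, 0, 0]], "twist": [[0, 0, 0], [0, 0, 0], [0, 0, 0], [0, 0, 0], [0, 0, 0], [0, 0, 0], [0, 0, 0]], "fingers": [0, 0, 0, 0, 0, 0, 0]}}

```text
t: 16.15
eef_pos: [511.9, -91.6, 133.0]
tcp_rot: [0.948, 0.318, 0.0, 0.0]
force: [0.9, -0.1, -0.6]
finger_gap: 0.1
```

Call:
{"name": "move_arm", "arguments": {"translation": [[0, 0, 0.0015], [0, 0, 0.0015], [0, 0, 0.001], [0, 0, 0]], "twist": [[0, 0, 0], [0, 0, 0], [0, 0, 0], [0, 0, 0]], "fingers": [0, 0, 0, 0]}}

```text
t: 16.65
eef_pos: [512.5, -91.3, 129.4]
tcp_rot: [0.948, 0.317, 0.001, 0.001]
force: [0.1, 1.6, 5.5]
finger_gap: -0.1
```

Call:
{"name": "move_arm", "arguments": {"translation": [[0, 0, 0.001], [0, 0, 0.001], [0, 0, 0.001], [0, 0, 0]], "twist": [[0, 0, 0], [0, 0, 0], [0, 0, 0], [0, 0, 0]], "fingers": [0, 0, 0, 0]}}

```text
t: 17.15
eef_pos: [513.3, -91.1, 127.3]
tcp_rot: [0.948, 0.317, 0.002, 0.001]
force: [1.4, 3.1, 10.3]
finger_gap: -0.4
```

Call:
{"name": "move_arm", "arguments": {"translation": [[0, 0, 0.001], [0, 0, 0.001], [0, 0, 0], [0, 0, 0]], "twist": [[0, 0, 0], [0, 0, 0], [0, 0, 0], [0, 0, 0]], "fingers": [0, 0, 0, 0]}}

```text
t: 17.65
eef_pos: [513.8, -91.1, 125.9]
tcp_rot: [0.948, 0.317, 0.003, 0.001]
force: [0.4, 4.1, 14.0]
finger_gap: 0.1
```

Call:
{"name": "move_arm", "arguments": {"translation": [[0, 0, -0.003], [0, 0, -0.006], [0, 0, -0.02], [0, 0, -0.04], [0, 0, -0.04], [0, 0, 0], [0, 0, 0]], "twist": [[0, 0, 0], [0, 0, 0], [0, 0, 0], [0, 0, 0], [0, 0, 0], [0, 0, 0], [0, 0, 0]], "fingers": [0, 0, 0, 0, 0, 0, 0]}}

```text
t: 18.52
eef_pos: [510.9, -91.3, 231.7]
tcp_rot: [0.948, 0.318, -0.0, -0.0]
force: [0.1, 0.2, -0.5]
finger_gap: 0.2
```

```bash
python3 - <<'E'
from h import *
s=cam("side"); a=cv2.resize(s["frame"][155:255,320:450],(780,600),interpolation=cv2.INTER_CUBIC)[:,:,::-1].astype(int); b,g,r=a[...,0],a[...,1],a[...,2]
m=((r>80)&(r>2*g)&(r>2*b)).astype(np.uint8); m[:,:285]=0; m[480:]=0; m[:330]=0
k,l,st,ce=cv2.connectedComponentsWithStats(m); i=1+np.argmax(st[1:,4]); print(st[i],ce[i])
st=status.get_state(); print(st["t"],st["eef_pos"],st["force"])
c=cam("top"); f0=cv2.imread("pics/top0.png")[:,:,::-1].astype(int)
d=np.abs(c["frame"].astype(int)-f0).max(2)
for n,(u,v,w) in dict(mug=(268,298,28),bowl=(479,225,30),spanner=(325,337,34)).items(): print(n,(d[v-w:v+w,u-w:u+w]>60).sum())
E
```

```text
[299 438  26  26 483] [311.92960663 450.3747412 ]
18.575 [510.56985298 -91.14367243 231.10561241] [ 0.43748168 -0.03734501  0.03429809]
mug 0
bowl 0
spanner 268
```

The second press didn't move the ball, so the lever is at its stop. The spanner window differs most likely because the arm or its shadow now crosses it; nothing went near the spanner. Handing in.

```bash
python3 -c "
from h import *
bot.hand_in()"
```

```text
the job is handed in; nothing more can be done
```

I turned the crank about 86° counter-clockwise until it caught, then pressed the set screw's lever down to its stop, lifted the arm clear and handed the job in. No verdict was reported.

- **Crank:** it turned with about 1–2 N at the knob. At the catch the push jumped to about 7 N, and the side camera showed the lever had dropped to about 0.7 rad.
- **Lever:** I pressed it twice, with the measured push peaking at about 14.5 N. After the first lift-off I estimated it at about 1.37 rad from the images. The second press left the ball where it was (within about 1 pixel in a 6× enlarged crop), so I took it to be at its stop.
- **Robot at hand-in:** the fingertips were about 100 mm above the lever with wrist force near zero, 18.6 s into the run.
- **Mug and bowl:** no change in the top picture.
- **Spanner:** this check did not come out clean. 268 pixels around it had changed, most likely because the arm or its shadow now covers that area. I didn't confirm that with another look, but the gripper never went near it.
- **Camera disagreement:** the two cameras differed by 5–8 mm in y. I relied mostly on the top view, and it proved accurate enough.

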